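# Tighten the strap clamp with the break-over torque wrench

### The arm

A 6-joint arm with a two-finger parallel gripper is mounted at the origin on a cart in front of the work surface, level with it; the furniture and walls round the work are solid. World frame = base frame: x ahead of the robot, y to its left, z up, the work surface at z = 0. Lengths are in mm, angles in rad, forces in N, time in s.
With the tool pointing down it reaches from about 400 to 925 mm from the base axis. Payload 12.5 kg.
Tool frame: the origin (TCP) lies midway between the tips of the shut fingers; the grasp point (between the pads) lies 19 mm behind it (env.tcp_to_grasp is the distance from the TCP to the grasp point, in mm); z points along the fingers, y is the line along which they close (so a half turn about z gives the same grasp; the last joint's range is limited). The gripper opens to 95 mm and grips with 3 to 60 N. Pads are 20 mm wide; open, the fingers measure 119 mm over their backs; the gripper's body (75 mm by 180 mm) begins 59 mm behind the grasp point.
Start: joints at [1.096, 0.491, 1.559, -0, 1.092, -0.106], TCP at [225.295, 583, 214.661] pointing down, gripper open.
Joint ranges: [-3.1, 3.1], [-0.84, 2.19], [0.05, 2.79], [-1.13, 4.28], [0.06, 2.93], [-2.69, 2.69]. Speed limits (rad/s): [2.22, 2.22, 2.79, 3.14, 3.14, 3.14].

### API

Orientations are given as [roll, pitch, yaw] about the fixed x, y, z axes, in that order (R = Rz(yaw) Ry(pitch) Rx(roll)).
In Python, from cell import env gives the robot as it stands. The module is installed in compiled form; this text tells all that it offers.
- The arm moves only by the tool step_arm, never from a script. Its argument "plan" is a list that holds one entry, the list of rows, each a list of 5 numbers: the shift along the tool's x, y, z in mm, then the turn about the tool's z in degrees, then the opening, from -1 (shut) to 1 (fully open). A call has 1 to 8 rows; each row is the pose to reach, as a shift and turn from the pose commanded when the call began, along the tool's axes at that moment; what a row does not reach only later rows make up. A row lasts 1/12 s, in which the tool goes at most 41.7 mm and 7.16 degrees, less where a joint would pass 70% of its speed; a pose out of reach is approached as far as the arm can. A call with a gripper value outside its range is refused whole. The fingers move at their own pace and stop on an object; the grip force is fixed at half the most. Time passes only in rows, so rows that repeat a pose let the fingers close. It gives the time, the measured TCP pose, the force, the opening and the grip force at its end, in the units of the state.
- env.state(): the state, without advancing time (a new reading comes with each control period).
- env.read_camera(name): name is "scene" or "top"; returns the picture (400x640x3 uint8, blue, green, red); there is no depth.
- env.get_calibration(name): a dict with "K" (3x3 intrinsics, pixels), "extrinsics" (4x4, takes a point from world to camera coordinates). Camera axes: x right, y up, looking along -z (the intrinsics and any distortion apply to the point x, -y, -z); pixel columns grow to the right and rows downward; lengths in mm; the calibration is good to about 2 mm. A picture is of the moment at which its call begins. get_calibration takes no time and is no camera call.
- env.job_done(): hands the job in; it is judged then, once.
The state is a dict: "t": time; "joints": joint angles; "qvel": joint speeds; "tau": joint torques, N m; "eef_pos": TCP position; "tcp_rot": TCP orientation; "ft_force": force on the tool from outside, world axes, zero at the start; "moment": the same for the moment, N m; "opening": opening from 0.0 (shut) to 1.0 (fully open); "grip_force": force on a finger pad.
Only numpy, scipy, OpenCV 4.12 (cv2) and the standard library are available. Lean on these libraries where they do the work, as an engineer would, in place of code of your own. Each camera call takes 0.05 s, during which the arm holds its last target. There are 200 camera calls.

### The job

Fit the torque wrench's socket down over the square head of the clamp's bolt until it sits fully home, then tighten the bolt by swinging the wrench's handle clockwise (seen from above) until the wrench breaks over with a click, and stop at once: do not lean on the handle after the click. Leave the wrench sitting on the bolt with its handle kinked, let go of it, and do not disturb the other tools on the bench.

Things in the scene. Friction and masses are not known exactly. Their poses are not given: they have to be found in the camera images.
- wrench: torque wrench, about 0.5 kg: steel socket block 46 mm square, 30 mm tall, with a 20 mm tail at -x; stands level by itself. Origin: centre of the block's underside, on the socket's axis; z up, x along the neck to the handle. Socket: 32.5 mm square hole, 22 mm deep, open below, sides parallel to x and y, mouth widened to 35 mm over the lowest 4 mm. Neck 18 mm wide; handle's hinge 50 mm from the axis
- knob (a point): centre of the black knob on top of the wrench's block, on the socket's axis, 49 mm above the wrench's underside: 34 mm square, 30 mm tall (34 to 64 mm above the underside), faces parallel to the block's; the wrench can be lifted by it from above
- handle (a joint): vertical break-over hinge of the wrench's handle, rad. 0 = straight (start), held by a spring; pushed clockwise (from above) with about 8 N at the grip point it snaps over: the resistance falls away suddenly and it stays kinked at about 0.2 (22 mm at the grip point), at a stop. Pushing on against that stop overtightens the bolt
- grip (a point): point on the centre line of the handle's black rubber sleeve, 160 mm from the socket's axis while the handle is straight, 16 mm above the wrench's underside; the sleeve is 24 mm in diameter, from 118 to 193 mm from the axis (the end of the handle)
- bolt: square steel bolt head on the clamp, 30 mm square, 20 mm tall, narrowed to 26 mm over its top 4 mm. Origin: centre of its underside, on its vertical axis, 58 mm above the bench; x, y parallel to its sides. The wrench fits in four directions (play 0.08 rad). It turns clockwise and stiffens, from about 4 N at the grip point, for an unknown 0.3 to 1 rad before the wrench clicks; stays where left
- corner (a point): one upright edge of the bolt head (x = y = +15 mm of the bolt, 16 mm above its origin), 21 mm from the bolt's axis; it shows how far the bolt has turned
- clamp: strap clamp fixed to the bench: grey base plate 130 x 170 x 12 mm, steel strap 42 x 165 mm along its y, top 54 mm above the bench, over a wooden workpiece and a step block; on the strap, under the bolt head, a fixed washer 58 mm wide on which the seated wrench's underside rests, level with the bolt's origin. Origin: centre of the plate's underside, below the bolt; z up
- pliers_red: pliers with red handles lying on the bench, 67 x 193 x 15 mm, bystander; origin at the centre of its underside
- tape_measure: tape measure standing on the bench, 39 x 90 x 66 mm, bystander; origin at the centre of its underside
- screwdriver_b: screwdriver lying on the bench, 25 x 178 x 27 mm, bystander; origin at the centre of its underside
- spanner_b: flat steel spanner lying on the bench, 35 x 186 x 8 mm, bystander; origin at the centre of its underside
- masking_tape: roll of masking tape lying flat, 104 x 102 x 25 mm, bystander; origin at the centre of its underside
- electrical_tape: small roll of tape lying flat, 53 x 51 x 19 mm, bystander; origin at the centre of its underside
- sanding_block: wooden block, 60 x 95 x 38 mm, bystander; origin at the centre of its underside
- neck (a joint): elastic sideways bend of the wrench's neck, at the same place as the handle's hinge, rad: 0 unloaded, grows by about 0.0028 for each newton of clockwise push at the grip point (about 0.022 just before the click, 0 right after it)

How it is judged:
By the outcome, as a careful person would: the job done as asked, in the order asked, and still so for the second after the job is handed in, with the robot touching nothing.
It also fails if it takes over 67 s, if anything falls off the work surface, if the arm or the gripper's body presses on something with over 40 N, if the wrist force passes 120 N, or if a joint passes its speed limit or range.

## Working session

There is one attempt and no reset: what is moved stays moved. The work goes in short steps, Python scripts to look and compute and a tool call to move; the robot and the scene stay as the last step left them, time stands still between calls to the robot, and variables do not carry over. Pictures are saved under pics/ and viewed, at most 10 in all, crops included, and the job is handed in when it is done.

Besides the shell and the picture viewer there is one more tool, called after ">>>" by a JSON object that holds its "op" and its "data". step_arm: Moves the arm, as the interface text tells. Its arguments: {"type":"object","properties":{"plan":{"type":"array"}},"required":["plan"]}

```bash
mkdir -p pics
python3 - <<'E'
from cell import env
import cv2,numpy as np
for n in("scene","top"):
    cv2.imwrite(f"pics/{n}0.png",env.read_camera(n))
    c=env.get_calibration(n);print(n,{k:np.round(v,3).tolist() for k,v in c.items() if not isinstance(v,str)})
print(env.state(),env.tcp_to_grasp)
E
```

```text
scene {'K': [[484.311, 0.0, 318.261], [0.0, 484.311, 197.622], [0.0, 0.0, 1.0]], 'extrinsics': [[0.818, -0.576, -0.007, -368.93], [0.278, 0.385, 0.88, -214.877], [-0.504, -0.722, 0.475, -994.405], [0.0, 0.0, 0.0, 1.0]]}
top {'K': [[415.972, 0.0, 308.975], [0.0, 415.972, 210.02], [0.0, 0.0, 1.0]], 'extrinsics': [[-0.022, -1.0, 0.014, 27.447], [0.982, -0.019, 0.187, -513.127], [-0.186, 0.018, 0.982, -1106.409], [0.0, 0.0, 0.0, 1.0]]}
{'t': 0.1, 'joints': array([ 1.09638733e+00,  4.91514889e-01,  1.55938766e+00, -1.91061724e-05,
        1.09172095e+00, -1.05632098e-01]), 'qvel': array([-0.00116401, -0.00328561, -0.00256024,  0.00034527,  0.00019823,
       -0.00112855]), 'tau': array([ 2.58679829e-03, -6.13619542e+01, -2.58613515e+01,  6.93896133e-02,
        4.69261198e-02, -1.12052969e-04]), 'eef_pos': array([225.19743237, 582.78285411, 214.11078464]), 'tcp_rot': array([-3.14056576e+00, -9.18367332e-05,  2.77282453e+00]), 'ft_force': array([-0.17328388,  0.42724927, -0.32497485]), 'moment': array([ 0.0382048 , -0.06555899,  0.0064408 ]), 'grip_force': 0.0, 'opening': 0.9989672422981087} 18.8
```

View pics/scene0.png

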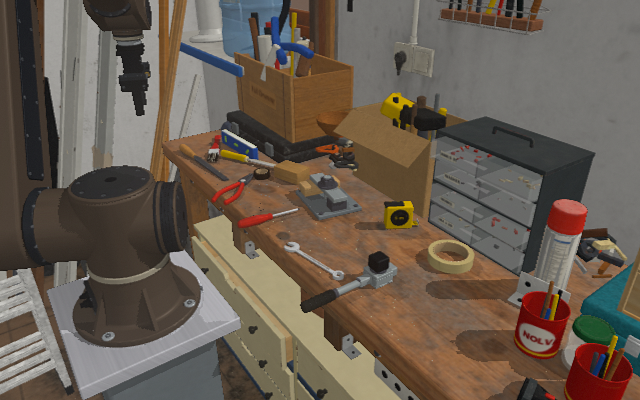

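View pics/top0.png

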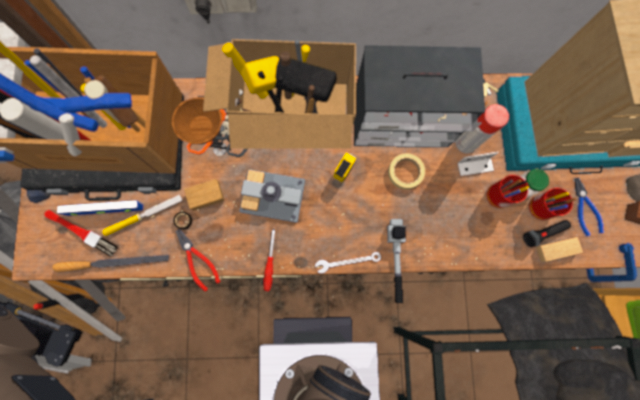

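The scene picture shows the wrench with its knob at about (378,260) and handle end at (308,303). The clamp's bolt is near (325,183). In the top picture the knob is at about (398,231), the handle end at (399,298), and the bolt at about (270,190). I'll enlarge these regions.

Run:
```python
import cv2,numpy as np
s=cv2.imread("pics/scene0.png");t=cv2.imread("pics/top0.png")
def c(i,x,y,w,h,k):return cv2.resize(i[y:y+h,x:x+w],None,fx=k,fy=k,interpolation=cv2.INTER_CUBIC)
a=np.hstack([c(t,235,160,80,60,5),c(t,365,205,80,100,5)[:300]])
a=np.hstack([c(t,235,165,80,60,5),c(t,375,210,50,60,5)])
b=np.hstack([c(s,290,165,80,60,5),c(s,350,240,50,60,5)])
cv2.imwrite("pics/crop1.png",np.vstack([a,b]))
```

```text
(no output)
```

View pics/crop1.png

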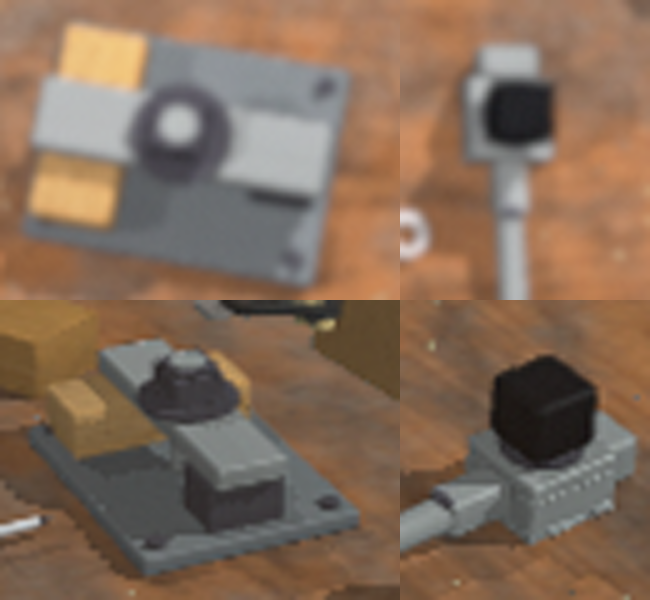

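The crop shows the bolt top at about scene (327,177) / top (271,190), and the knob's top face at about scene (378,256) / top (399,232). Next I'll triangulate and overlay model wireframes on a larger zoom.

```bash
cat > h.py <<'E'
import cv2,numpy as np
from cell import env
from scipy.optimize import least_squares
C={n:env.get_calibration(n) for n in("scene","top")}
def proj(n,P):
    E=np.array(C[n]["extrinsics"]);K=np.array(C[n]["K"])
    p=np.atleast_2d(P)@E[:3,:3].T+E[:3,3];p=p*[1,-1,-1]
    p=p@K.T;return p[:,:2]/p[:,2:]
def tri(s,t):
    return least_squares(lambda P:np.r_[proj("scene",P)[0]-s,proj("top",P)[0]-t],[500,0,50])
def box(o,yaw,w,d,z0,z1,cx=0,w2=None):
    c,s=np.cos(yaw),np.sin(yaw);r=[]
    for z,k in((z0,1),(z1,(w2 or w)/w)):
        for a,b in((1,1),(-1,1),(-1,-1),(1,-1)):
            x,y=cx+a*w*k/2,b*d*k/2;r.append([o[0]+c*x-s*y,o[1]+s*x+c*y,o[2]+z])
    return np.array(r)
ED=[(0,1),(1,2),(2,3),(3,0),(4,5),(5,6),(6,7),(7,4),(0,4),(1,5),(2,6),(3,7)]
def view(img,n,x,y,w,h,k,boxes=(),line=1):
    o=cv2.resize(img[y:y+h,x:x+w],None,fx=k,fy=k,interpolation=cv2.INTER_CUBIC)
    for b,col in boxes:
        p=((proj(n,b)-[x,y]+.5)*k).astype(int)
        for i,j in ED:cv2.line(o,tuple(map(int,p[i])),tuple(map(int,p[j])),col,line)
    return o
E
python3 - <<'E'
from h import *
s=cv2.imread("pics/scene0.png");t=cv2.imread("pics/top0.png")
for a,b in(((378.4,256),(399,231)),((327.4,176.5),(271,190)),((308,306),(399,299))):
    r=tri(a,b);print(r.x.round(1),r.fun.round(2))
cv2.imwrite("pics/z2.png",np.hstack([view(s,"scene",310,165,34,30,16)[:,:],view(t,"top",258,176,16,30,16)]))
E
```

```text
[ 448.  -227.    61.1] [ 0.04 -0.01 -0.03  0.04]
[565.7 119.2  79. ] [-0.21  0.04  0.11 -0.18]
[ 266.5 -226.5   15.3] [-0.22  0.03  0.14 -0.27]
```

View pics/z2.png

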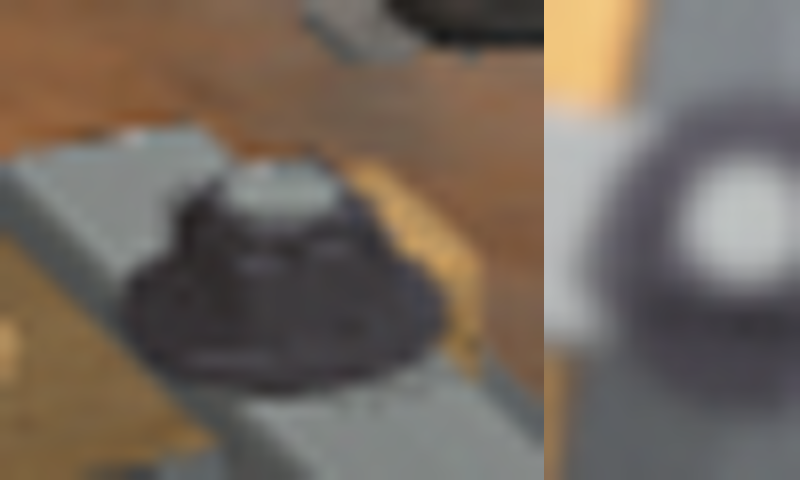

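The bolt's light top face shows at scene (320–330, 175–178) and top (267–274, 186–194). The triangulated heights fit: knob top 61 (expected 64), bolt top 79 (expected 78). I'll fit yaws by rendering the top face against the images.

Run:
```python
from h import *
s=cv2.imread("pics/scene0.png");t=cv2.imread("pics/top0.png")
G={"scene":s.mean(2),"top":t.mean(2)}
S=8
def cov(n,b,x0,y0,w,h,sig):
    m=np.zeros((h*S,w*S),np.float32)
    cv2.fillPoly(m,[np.round((proj(n,b)-[x0,y0]+.5)*S*16).astype(np.int32)],1.0,shift=4)
    m=cv2.GaussianBlur(m,(0,0),sig*S)
    return cv2.resize(m,(w,h),interpolation=cv2.INTER_AREA)
# regions: where surrounds are dark bolt/washer
R={"top":(263,182,16,19),"scene":(321,174,13,11)}
def cost(n,o,yaw,sig):
    x,y,w,h=R[n];I=G[n][y:y+h,x:x+w]
    top=box(o,yaw,26,26,20,20)[:4]; 
    sil=cv2.convexHull(proj(n,np.vstack([box(o,yaw,30,30,0,16),top])).astype(np.float32))
    m=cov(n,top,x,y,w,h,sig)
    A=np.c_[m.ravel(),np.ones(m.size)]
    wt=np.ones(m.size)
    if n=="scene": # ignore pixels far above the top face (background)
        yy,xx=np.mgrid[y:y+h,x:x+w]
        ct=proj(n,top).mean(0)
        wt=((yy-ct[1]>-1.5)).astype(float).ravel()
    c=np.linalg.lstsq(A*wt[:,None],I.ravel()*wt,rcond=None)[0]
    return (A@c-I.ravel())*wt
from scipy.optimize import minimize
for n in R:
    res=[]
    for d in range(-45,45,5):
        yw=np.radians(d)
        f=lambda p:(cost(n,[p[0],p[1],58],yw,abs(p[2])+.2)**2).sum()
        r=minimize(f,[565.7,119.2,.6],method="Nelder-Mead",options=dict(initial_simplex=[[565,119,.6],[571,119,.6],[565,125,.6],[565,119,1]],maxiter=120))
        res.append((d,round(r.fun),*r.x.round(1)))
    print(n);[print(*q) for q in res]
```

```text
top
-45 160442 569.5 122.2 1.6
-40 160060 569.3 122.4 1.5
-35 159628 570.0 122.3 1.7
-30 159083 569.4 122.8 1.6
-25 155505 569.5 121.8 1.6
-20 156436 569.3 122.4 1.2
-15 150329 569.9 122.4 1.8
-10 148210 570.1 122.3 1.8
-5 151766 568.7 122.6 1.7
0 146060 570.2 122.0 1.8
5 145882 569.9 122.4 1.8
10 147269 570.0 122.4 1.7
15 148971 570.0 122.1 1.7
20 150950 569.9 122.4 1.7
25 153668 569.9 122.2 1.7
30 155651 570.3 122.3 1.6
35 157215 569.9 122.3 1.6
40 159578 569.4 122.8 1.5
scene
-45 27900 569.0 119.7 0.9
-40 27746 568.9 119.7 0.9
-35 27126 569.1 119.7 0.8
-30 26983 568.7 119.9 0.9
-25 26239 566.7 113.5 0.6
-20 25921 566.0 114.1 0.9
-15 24940 568.4 119.7 0.8
-10 22917 568.8 119.8 0.6
-5 22955 568.2 120.1 0.7
0 22269 568.0 120.3 0.7
5 23775 568.0 120.1 0.7
10 23927 567.9 120.3 0.7
15 23263 568.5 120.1 0.7
20 24457 568.2 120.3 0.8
25 26345 568.6 120.0 0.9
30 26529 568.4 120.1 0.9
35 27143 568.5 119.9 0.9
40 27668 568.6 120.0 0.9
```

Run:
```python
from h import *
s=cv2.imread("pics/scene0.png");t=cv2.imread("pics/top0.png")
g,r,y=(0,255,0),(0,0,255),(0,255,255)
def bolt(yw,c1,c2,o=(568,120.5,58)):return [(box(o,yw,30,30,0,16),c1),(box(o,yw,30,30,16,20,w2=26),c2)]
def wr(o,yw):return [(box(o,yw,46,46,0,30),g),(box(o,yw,34,34,34,64),y),(box(o,yw,75,24,4,28,cx=155.5),r)]
a=np.hstack([view(s,"scene",310,165,34,25,10,bolt(0,g,y)),view(t,"top",256,178,30,25,10,bolt(0,g,y))])
W=wr((448,-227,0),np.pi)
b=np.hstack([view(s,"scene",300,240,106,75,4,W),view(t,"top",375,215,54,90,4,W)[:300]])
w=max(a.shape[1],b.shape[1]);a,b=[np.pad(i,((0,0),(0,w-i.shape[1]),(0,0))) for i in(a,b)]
cv2.imwrite("pics/o3.png",np.vstack([a,b]))
```

```text
(no output)
```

View pics/o3.png

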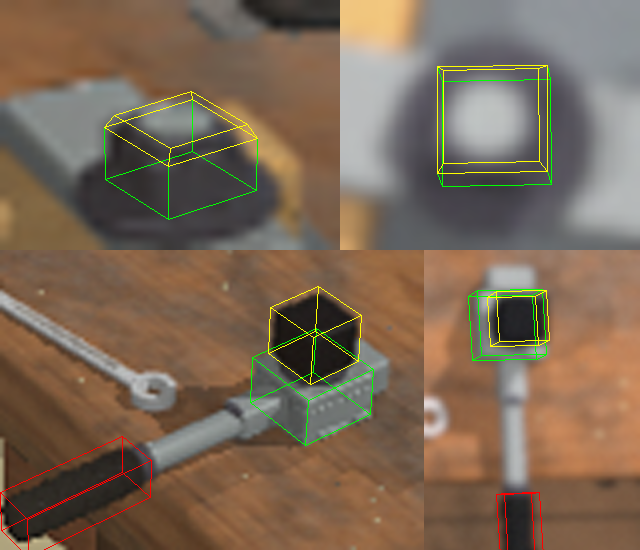

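The wrench overlay matches: axis (448,-227), yaw π, handle toward the robot. The bolt's silhouette is narrower than the yaw-0 model, so I'll compare yaw candidates with stretched contrast.

Run:
```python
from h import *
s=np.mean([env.read_camera("scene") for _ in range(4)],0);t=np.mean([env.read_camera("top") for _ in range(4)],0)
np.save("avg.npy",[s,t])
st=lambda i,a,b:np.clip((i-a)/(b-a)*255,0,255).astype(np.uint8)
s2,t2=st(s,35,130),st(t,50,150)
g,y=(0,255,0),(0,255,255)
def bolt(d,o=(568,120.5,58)):
    yw=np.radians(d);return [(box(o,yw,30,30,0,16),g),(box(o,yw,30,30,16,20,w2=26),y)]
rows=[]
f=lambda d:np.hstack([view(s2,"scene",314,170,26,24,10,bolt(d) if d is not None else ()),view(t2,"top",263,180,14,24,10,bolt(d) if d is not None else ())])
cv2.imwrite("pics/o4.png",np.vstack([np.hstack([f(None),f(-35)]),np.hstack([f(-15),f(15)])]))
```

```text
(no output)
```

View pics/o4.png

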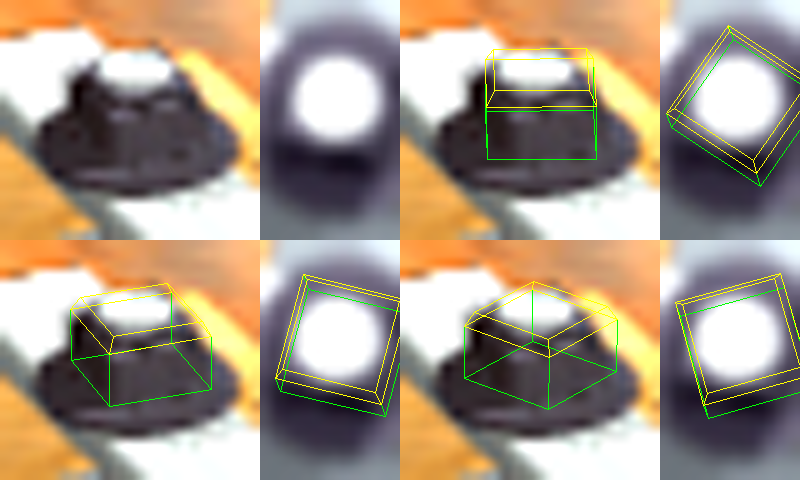

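The camera-side vertical edge of the bolt head is at scene pixel about (325,183) and its left silhouette at about x=321. Both match a bolt yaw of about -15°. The bright patch is round and centred, so I'll triangulate its centroid and plan the first moves.

```bash
cat >> h.py <<'E'
def to(x,y,z,yaw,cur=None):
    s=env.state();p,yw=(s["eef_pos"],s["tcp_rot"][2]) if cur is None else (np.array(cur[:3]),np.radians(cur[3]))
    d=np.array([x,y,z])-p;c,sn=np.cos(yw),np.sin(yw)
    print("shift",np.round([c*d[0]+sn*d[1],sn*d[0]-c*d[1],-d[2]],1),"turn",round((np.degrees(yw)-yaw+180)%360-180,1))
E
python3 - <<'E'
from h import *
s,t=np.load("avg.npy")
def cen(i,x,y,w,h,th):
    g=i[y:y+h,x:x+w].mean(2)-th;g[g<0]=0;g=np.minimum(g,40);yy,xx=np.mgrid[y:y+h,x:x+w]
    return (xx*g).sum()/g.sum(),(yy*g).sum()/g.sum()
a=cen(s,323,174,10,7,105);b=cen(t,265,183,12,14,125)
r=tri(a,b);print(a,b,r.x,r.fun)
for yw in(-10,-15,-20):
  print(proj("scene",box((568,120.5,58),np.radians(yw),30,30,0,16)[[1,2,3]]).round(1).tolist())
to(480,100,200,110)
to(448,-227,140,90,(480,100,200,110))
E
```

```text
(np.float64(326.80662567448866), np.float64(176.0464299159242)) (np.float64(270.2004852446029), np.float64(189.26525054466228)) [566.83597378 121.82817809  79.2160751 ] [ 0.15549193 -0.02866811 -0.07807806  0.13583995]
[[320.4, 181.9], [325.1, 186.3], [334.9, 184.1]]
[[320.6, 181.6], [324.4, 186.2], [334.6, 184.4]]
[[320.9, 181.3], [323.8, 186.0], [334.3, 184.7]]
shift [-411.7 -358.7   14.7] turn 48.9
shift [-296.3 -141.9   60. ] turn 20.0
```

>>> {"op": "step_arm", "data": {"plan": [[[-412, -359, 15, 49, 1], [-412, -359, 15, 49, 1], [-412, -359, 15, 49, 1], [-412, -359, 15, 49, 1], [-412, -359, 15, 49, 1], [-412, -359, 15, 49, 1], [-412, -359, 15, 49, 1], [-412, -359, 15, 49, 1]]]}}

```text
t: 1.17
eef_pos: [381.2, 286.5, 205.7]
tcp_rot: [3.141, -0.0, 1.911]
ft_force: [1.6, -0.0, -0.4]
opening: 1.004
grip_force: 0.0
```

>>> {"op": "step_arm", "data": {"plan": [[[0, 0, 0, 0, 1]]]}}

```text
t: 1.25
eef_pos: [383.2, 283.4, 205.5]
tcp_rot: [3.141, 0.001, 1.912]
ft_force: [-0.5, 0.4, -0.2]
opening: 0.998
grip_force: 0.0
```

```bash
python3 -c "
from h import *
to(448,-227,140,90);print(env.state()['t'])"
```

```text
shift [-502.7 -109.8   65.5] turn 19.6
1.25
```

>>> {"op": "step_arm", "data": {"plan": [[[-503, -110, 65, 20, 1], [-503, -110, 65, 20, 1], [-503, -110, 65, 20, 1], [-503, -110, 65, 20, 1], [-503, -110, 65, 20, 1], [-503, -110, 65, 20, 1], [-503, -110, 65, 20, 1], [-503, -110, 65, 20, 1]]]}}

```text
t: 1.92
eef_pos: [424.1, -41.5, 163.8]
tcp_rot: [3.141, 0.0, 1.569]
ft_force: [2.2, 0.8, -0.2]
opening: 0.998
grip_force: 0.0
```

```bash
python3 -c "
from h import *
to(448,-227,140,90);print(env.state()['t'])"
```

```text
shift [-185.5   24.3   23.8] turn -0.1
1.9167
```

>>> {"op": "step_arm", "data": {"plan": [[[-183, 24, 24, 0, 1], [-183, 24, 24, 0, 1], [-183, 24, 24, 0, 1], [-183, 24, 24, 0, 1], [-183, 24, 24, 0, 1], [-183, 24, 24, 0, 1], [-183, 24, 24, 0, 1], [-183, 24, 24, 0, 1]]]}}

```text
t: 2.58
eef_pos: [447.4, -221.9, 139.7]
tcp_rot: [-3.141, -0.0, 1.569]
ft_force: [0.4, 0.4, -0.4]
opening: 0.997
grip_force: 0.0
```

Run:
```python
from h import *
to(448,-227,37,90)
s=env.read_camera("scene");t=env.read_camera("top");print(env.state()['eef_pos'])
o=(448,-227,0);p=env.state()['eef_pos']
W=[(box(o,np.pi,34,34,34,64),(0,255,255))]
g=[(box(p,np.pi/2,20,95,-.1,0),(0,255,0))]
cv2.imwrite("pics/g5.png",np.hstack([view(s,"scene",340,190,80,90,5,W+g),view(t,"top",370,190,60,90,5,W+g)]))
```

```text
shift [ -5.1   0.6 102.7] turn -0.1
[ 447.66766246 -221.48614589  139.97534051]
```

View pics/g5.png

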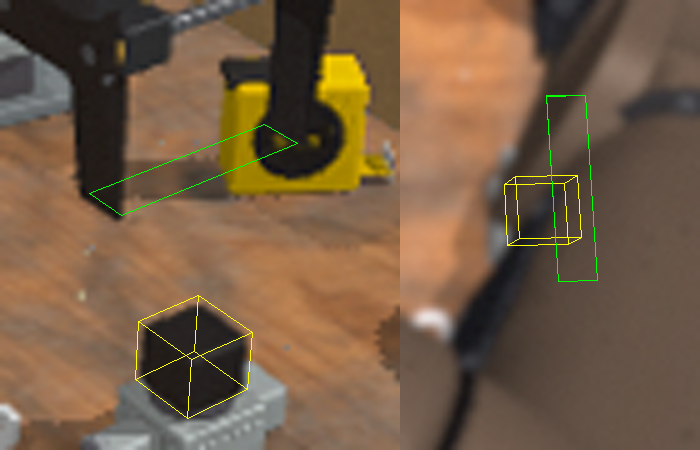

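The fingertips line up with the projected TCP to about 2 mm, and the knob at crop (193,357) matches its wireframe. Descending and gripping.

>>> {"op": "step_arm", "data": {"plan": [[[-5, 0.5, 40, 0, 1], [-5, 0.5, 80, 0, 1], [-5, 0.5, 102, 0, 1], [-5, 0.5, 102, 0, 1], [-5, 0.5, 102, 0, -1], [-5, 0.5, 102, 0, -1], [-5, 0.5, 102, 0, -1], [-5, 0.5, 102, 0, -1]]]}}

```text
t: 3.35
eef_pos: [448.8, -227.9, 39.3]
tcp_rot: [3.139, 0.001, 1.569]
ft_force: [-0.2, 0.7, -0.7]
opening: 0.778
grip_force: 0.0
```

>>> {"op": "step_arm", "data": {"plan": [[[0, 0, 0, 0, -1], [0, 0, 0, 0, -1], [0, 0, 0, 0, -1], [0, 0, 0, 0, -1]]]}}

```text
t: 3.68
eef_pos: [448.2, -227.7, 37.9]
tcp_rot: [3.141, 0.0, 1.568]
ft_force: [0.4, 0.1, 0.4]
opening: 0.494
grip_force: 0.0
```

>>> {"op": "step_arm", "data": {"plan": [[[0, 0, 0, 0, -1], [0, 0, 0, 0, -1], [0, 0, 0, 0, -1], [0, 0, 0, 0, -1], [0, 0, 0, 0, -1], [0, 0, 0, 0, -1]]]}}

```text
t: 4.18
eef_pos: [447.8, -227.6, 37.7]
tcp_rot: [-3.141, -0.0, 1.569]
ft_force: [-4.3, 0.5, 3.0]
opening: 0.36
grip_force: 29.7
```

>>> {"op": "step_arm", "data": {"plan": [[[0, 0, -10, 0, -1], [0, 0, -30, 0, -1], [0, 0, -60, 0, -1], [0, 0, -90, 0, -1], [0, 0, -113, 0, -1], [0, 0, -113, 0, -1], [0, 0, -113, 0, -1], [0, 0, -113, 0, -1]]]}}

```text
t: 4.85
eef_pos: [447.6, -227.2, 149.6]
tcp_rot: [-3.14, -0.001, 1.568]
ft_force: [-0.2, 0.8, -7.0]
opening: 0.359
grip_force: 29.7
```

```bash
python3 -c "
from h import *
to(567,121.5,150,75);s=env.state();print(s['moment'],s['ft_force'])"
```

```text
shift [349.  118.5  -0.4] turn 14.9
[-0.06899224  0.0021023  -0.01552047] [-0.18215375  0.77603054 -7.00001189]
```

>>> {"op": "step_arm", "data": {"plan": [[[40, 13.6, 0, 2, -1], [80, 27, 0, 4, -1], [120, 41, 0, 6, -1], [160, 54, 0, 8, -1], [200, 68, 0, 10, -1], [240, 81, 0, 12, -1], [280, 95, 0, 14, -1], [310, 105, 0, 15, -1]]]}}

```text
t: 5.52
eef_pos: [553.6, 84.8, 148.6]
tcp_rot: [-3.139, 0.001, 1.305]
ft_force: [1.3, -0.7, -5.7]
opening: 0.358
grip_force: 29.9
```

>>> {"op": "step_arm", "data": {"plan": [[[0, 0, 0, 0, -1], [0, 0, 0, 0, -1], [0, 0, 0, 0, -1]]]}}

```text
t: 5.77
eef_pos: [553.0, 82.1, 149.0]
tcp_rot: [-3.139, 0.001, 1.308]
ft_force: [0.3, 0.3, -6.2]
opening: 0.356
grip_force: 30.0
```

```bash
python3 -c "
from h import *
to(567,121.5,126,75);s=env.state();print(s['moment'],s['ft_force'])"
```

```text
shift [41.7  3.3 23. ] turn -0.1
[-0.13432598  0.03518352 -0.01499326] [ 0.29710511  0.31611777 -6.1973414 ]
```

>>> {"op": "step_arm", "data": {"plan": [[[20, 1.6, 11, 0, -1], [41.5, 3.3, 22, 0, -1], [41.5, 3.3, 22, 0, -1], [41.5, 3.3, 22, 0, -1], [41.5, 3.3, 22, 0, -1]]]}}

```text
t: 6.18
eef_pos: [567.5, 120.1, 128.3]
tcp_rot: [-3.14, 0.001, 1.306]
ft_force: [0.1, 0.7, -7.1]
opening: 0.356
grip_force: 30.0
```

Run:
```python
from h import *
st=env.state();p=st['eef_pos'];print(p,st['tcp_rot'])
s=env.read_camera("scene");t=env.read_camera("top")
to(567,121.5,126,75)
yw=st['tcp_rot'][2]+np.pi/2
o=(p[0],p[1],p[2]-37.7)
g,y,r=(0,255,0),(0,255,255),(0,0,255)
W=[(box(o,yw,46,46,0,30),g),(box(o,yw,34,34,34,64),y),(box(o,yw,75,24,4,28,cx=155.5),r)]
B=[(box((567,121.5,58),np.radians(-15),30,30,0,16),g),(box((567,121.5,58),np.radians(-15),30,30,16,20,w2=26),y)]
cv2.imwrite("pics/g6.png",np.hstack([view(s,"scene",250,130,110,90,4,W+B),view(t,"top",225,160,75,90,4,W)]))
```

```text
[567.45346331 120.0863997  128.31735677] [-3.14049183e+00  6.02934663e-04  1.30588193e+00]
shift [ 1.1 -1.1  2.9] turn -0.2
```

View pics/g6.png

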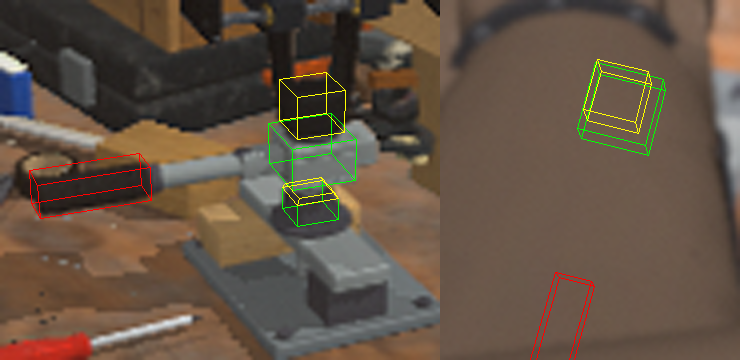

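The held wrench matches its predicted pose to about 2 px and sits right over the bolt (scene crop (312,150) above (310,205)). Lowering gently.

>>> {"op": "step_arm", "data": {"plan": [[[1, -1, 4, 0, -1], [1, -1, 8, 0, -1], [1, -1, 12, 0, -1], [1, -1, 14, 0, -1], [1, -1, 16, 0, -1], [1, -1, 16, 0, -1]]]}}

```text
t: 6.78
eef_pos: [567.0, 122.5, 112.2]
tcp_rot: [-3.141, 0.0, 1.307]
ft_force: [0.2, 0.0, -6.1]
opening: 0.356
grip_force: 30.0
```

>>> {"op": "step_arm", "data": {"plan": [[[0, 0, 1, 0, -1], [0, 0, 2, 0, -1], [0, 0, 3, 0, -1], [0, 0, 3, 0, -1]]]}}

```text
t: 7.12
eef_pos: [567.1, 122.6, 109.6]
tcp_rot: [-3.141, -0.0, 1.307]
ft_force: [-0.2, 1.0, -7.3]
opening: 0.353
grip_force: 30.0
```

>>> {"op": "step_arm", "data": {"plan": [[[0, 0, 1, 0, -1], [0, 0, 2, 0, -1], [0, 0, 3, 0, -1], [0, 0, 4, 0, -1], [0, 0, 4, 0, -1]]]}}

```text
t: 7.53
eef_pos: [567.2, 122.3, 105.6]
tcp_rot: [3.141, 0.0, 1.307]
ft_force: [-0.6, -2.9, -6.0]
opening: 0.354
grip_force: 30.0
```

>>> {"op": "step_arm", "data": {"plan": [[[0, 0, 1, 0, -1], [0, 0, 2, 0, -1], [0, 0, 3, 0, -1], [0, 0, 4, 0, -1], [0, 0, 4, 0, -1]]]}}

```text
t: 7.95
eef_pos: [567.2, 122.3, 101.6]
tcp_rot: [3.141, 0.0, 1.307]
ft_force: [-0.3, -6.4, -3.4]
opening: 0.355
grip_force: 30.0
```

>>> {"op": "step_arm", "data": {"plan": [[[-0.7, 0, 0, 0, -1], [-0.7, 0, 1, 0, -1], [-0.7, 0, 2, 0, -1], [-0.7, 0, 3, 0, -1], [-0.7, 0, 4, 0, -1], [-0.7, 0, 4, 0, -1]]]}}

```text
t: 8.45
eef_pos: [567.1, 122.0, 97.6]
tcp_rot: [3.141, -0.0, 1.307]
ft_force: [1.2, -0.8, -3.9]
opening: 0.36
grip_force: 30.0
```

>>> {"op": "step_arm", "data": {"plan": [[[0, 0, 1, 0, -1], [0, 0, 2, 0, -1], [0, 0, 2, 0, -1]]]}}

```text
t: 8.7
eef_pos: [567.2, 122.0, 96.1]
tcp_rot: [3.141, -0.0, 1.307]
ft_force: [0.1, 0.1, 2.0]
opening: 0.356
grip_force: 30.0
```

>>> {"op": "step_arm", "data": {"plan": [[[0, 0, 1, 0, -1], [0, 0, 1, 0, -1]]]}}

```text
t: 8.87
eef_pos: [567.2, 122.1, 96.0]
tcp_rot: [3.14, -0.001, 1.307]
ft_force: [-2.5, -0.6, 12.9]
opening: 0.354
grip_force: 30.0
```

>>> {"op": "step_arm", "data": {"plan": [[[0, 0, 0, 0, -0.4], [0, 0, 0, 0, 0.2], [0, 0, 0, 0, 0.2], [0, 0, 0, 0, 0.2], [0, 0, 0, 0, 0.2], [0, 0, 0, 0, 0.2]]]}}

```text
t: 9.37
eef_pos: [566.9, 121.9, 94.6]
tcp_rot: [-3.141, -0.0, 1.307]
ft_force: [-0.3, 0.2, -0.1]
opening: 0.593
grip_force: 0.0
```

The wrench is seated: hard stop at TCP z≈96, and knob release left it there. Now retreat and get behind the handle.

>>> {"op": "step_arm", "data": {"plan": [[[0, 0, -20, 0, 0.2], [0, 0, -42, 0, 0.2], [0, 0, -42, 0, 0.2], [0, 0, -42, 0, 0.2], [0, 0, -42, 0, 0.2]]]}}

```text
t: 9.78
eef_pos: [566.7, 121.8, 136.2]
tcp_rot: [-3.141, 0.0, 1.307]
ft_force: [0.4, 0.4, 0.3]
opening: 0.606
grip_force: 0.0
```

Run:
```python
from h import *
s=env.read_camera("scene")
o=(567,121.5,58);yw=1.307+np.pi/2
W=[(box(o,yw,46,46,0,30),(0,255,0)),(box(o,yw,34,34,34,64),(0,255,255)),(box(o,yw,75,24,4,28,cx=155.5),(0,0,255))]
cv2.imwrite("pics/g7.png",np.hstack([view(s,"scene",245,135,100,90,4),view(s,"scene",245,135,100,90,4,W)]))
to(403,129,137,75)
```

```text
shift [ -35.8 -159.8   -1.1] turn -0.1
```

View pics/g7.png

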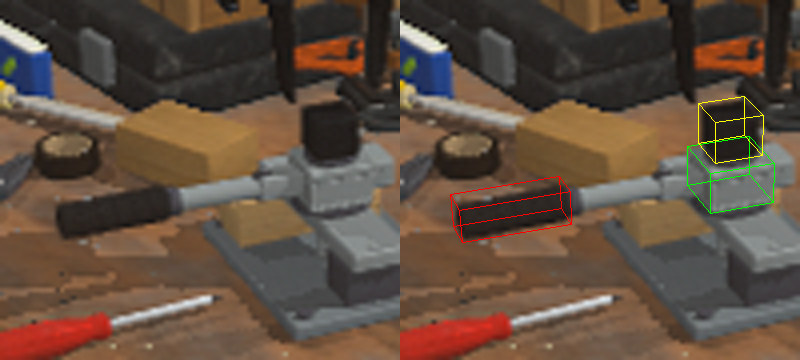

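The wrench sits level on the washer (block at crop (345,180), sleeve end at (65,220)) and agrees with the model to about 1 px. Moving behind the sleeve, on the −y side.

>>> {"op": "step_arm", "data": {"plan": [[[-9, -40, 0, 0, -1], [-18, -80, 0, 0, -1], [-27, -120, 0, 0, -1], [-36, -160, 0, 0, -1], [-36, -160, 0, 0, -1], [-36, -160, 0, 0, -1], [-36, -160, 0, 0, -1], [-36, -160, 0, 0, -1]]]}}

```text
t: 10.5
eef_pos: [404.3, 128.9, 136.5]
tcp_rot: [3.141, -0.0, 1.306]
ft_force: [-0.5, -0.5, -0.2]
opening: 0.097
grip_force: 0.0
```

>>> {"op": "step_arm", "data": {"plan": [[[0, 0, 25, 0, -1], [0, 0, 50, 0, -1], [0, 0, 76, 0, -1], [0, 0, 76, 0, -1], [0, 0, 76, 0, -1], [0, 0, 76, 0, -1]]]}}

```text
t: 11.0
eef_pos: [403.9, 128.9, 61.3]
tcp_rot: [3.141, -0.0, 1.306]
ft_force: [0.4, -0.5, 0.9]
opening: 0.005
grip_force: 0.0
```

Approach contact slowly.

>>> {"op": "step_arm", "data": {"plan": [[[2, 0, 0, 0, -1], [4, 0, 0, 0, -1], [6, 0, 0, 0, -1], [8, 0, 0, 0, -1], [9, 0, 0, 0, -1], [10, 0, 0, 0, -1], [10, 0, 0, 0, -1]]]}}

```text
t: 11.58
eef_pos: [405.8, 138.7, 60.8]
tcp_rot: [3.141, -0.0, 1.307]
ft_force: [0.7, -0.9, 0.6]
opening: 0.007
grip_force: 0.5
```

>>> {"op": "step_arm", "data": {"plan": [[[1, 0, 0, 0, -1], [2, 0, 0, 0, -1], [3, 0, 0, 0, -1], [4, 0, 0, 0, -1], [5, 0, 0, 0, -1], [5, 0, 0, 0, -1]]]}}

```text
t: 12.08
eef_pos: [406.7, 143.3, 60.6]
tcp_rot: [-3.141, 0.0, 1.307]
ft_force: [-2.3, -5.2, 1.1]
opening: 0.005
grip_force: 2.6
```

>>> {"op": "step_arm", "data": {"plan": [[[1, -0.1, 0, 0.4, -1], [2, -0.2, 0, 0.7, -1], [3, -0.3, 0, 1.1, -1], [4, -0.4, 0, 1.4, -1], [5, -0.5, 0, 1.8, -1], [6, -0.6, 0, 2.1, -1], [7, -0.8, 0, 2.5, -1], [8, -0.9, 0, 2.9, -1]]]}}

```text
t: 12.75
eef_pos: [407.8, 151.1, 60.6]
tcp_rot: [-3.141, 0.001, 1.256]
ft_force: [-1.5, -7.1, 0.5]
opening: 0.007
grip_force: 3.3
```

>>> {"op": "step_arm", "data": {"plan": [[[1, -0.1, 0, 0.4, -1], [2, -0.2, 0, 0.7, -1], [3, -0.3, 0, 1.1, -1], [4, -0.4, 0, 1.4, -1], [5, -0.5, 0, 1.8, -1], [6, -0.6, 0, 2.1, -1], [7, -0.8, 0, 2.5, -1], [8, -0.9, 0, 2.9, -1]]]}}

```text
t: 13.42
eef_pos: [409.4, 159.0, 60.6]
tcp_rot: [-3.141, 0.001, 1.205]
ft_force: [-1.2, -6.7, 0.4]
opening: 0.002
grip_force: 3.4
```

>>> {"op": "step_arm", "data": {"plan": [[[1, -0.1, 0, 0.4, -1], [2, -0.2, 0, 0.7, -1], [3, -0.3, 0, 1.1, -1], [4, -0.4, 0, 1.4, -1], [5, -0.5, 0, 1.8, -1], [6, -0.6, 0, 2.1, -1], [7, -0.8, 0, 2.5, -1], [8, -0.9, 0, 2.9, -1]]]}}

```text
t: 14.08
eef_pos: [411.4, 166.7, 60.6]
tcp_rot: [-3.141, 0.001, 1.155]
ft_force: [-1.7, -7.2, 0.5]
opening: 0.005
grip_force: 3.4
```

>>> {"op": "step_arm", "data": {"plan": [[[1, -0.1, 0, 0.4, -1], [2, -0.2, 0, 0.7, -1], [3, -0.3, 0, 1.1, -1], [4, -0.4, 0, 1.4, -1], [5, -0.5, 0, 1.8, -1], [6, -0.6, 0, 2.1, -1], [7, -0.8, 0, 2.5, -1], [8, -0.9, 0, 2.9, -1]]]}}

```text
t: 14.75
eef_pos: [413.8, 174.4, 60.6]
tcp_rot: [-3.141, 0.001, 1.104]
ft_force: [-1.5, -7.3, 0.4]
opening: 0.005
grip_force: 3.5
```

>>> {"op": "step_arm", "data": {"plan": [[[1, -0.1, 0, 0.4, -1], [2, -0.2, 0, 0.7, -1], [3, -0.3, 0, 1.1, -1], [4, -0.4, 0, 1.4, -1], [5, -0.5, 0, 1.8, -1], [6, -0.6, 0, 2.1, -1], [7, -0.8, 0, 2.5, -1], [8, -0.9, 0, 2.9, -1]]]}}

```text
t: 15.42
eef_pos: [416.5, 181.9, 60.6]
tcp_rot: [-3.141, 0.001, 1.053]
ft_force: [-2.1, -7.6, 0.8]
opening: 0.006
grip_force: 3.6
```

>>> {"op": "step_arm", "data": {"plan": [[[1, -0.1, 0, 0.4, -1], [2, -0.2, 0, 0.7, -1], [3, -0.3, 0, 1.1, -1], [4, -0.4, 0, 1.4, -1], [5, -0.5, 0, 1.8, -1], [6, -0.6, 0, 2.1, -1], [7, -0.8, 0, 2.5, -1], [8, -0.9, 0, 2.9, -1]]]}}

```text
t: 16.08
eef_pos: [419.6, 189.2, 60.5]
tcp_rot: [-3.141, 0.002, 1.003]
ft_force: [-2.6, -7.9, -0.0]
opening: 0.005
grip_force: 3.7
```

>>> {"op": "step_arm", "data": {"plan": [[[1, -0.1, 0, 0.4, -1], [2, -0.2, 0, 0.7, -1], [3, -0.3, 0, 1.1, -1], [4, -0.4, 0, 1.4, -1], [5, -0.5, 0, 1.8, -1], [6, -0.6, 0, 2.1, -1], [7, -0.8, 0, 2.5, -1], [8, -0.9, 0, 2.9, -1]]]}}

```text
t: 16.75
eef_pos: [423.1, 196.4, 60.5]
tcp_rot: [-3.141, 0.002, 0.952]
ft_force: [-3.0, -7.6, 0.5]
opening: 0.003
grip_force: 3.8
```

>>> {"op": "step_arm", "data": {"plan": [[[1, -0.1, 0, 0.4, -1], [2, -0.2, 0, 0.7, -1], [3, -0.3, 0, 1.1, -1], [4, -0.4, 0, 1.4, -1], [5, -0.5, 0, 1.8, -1], [6, -0.6, 0, 2.1, -1]]]}}

```text
t: 17.25
eef_pos: [425.9, 201.6, 60.5]
tcp_rot: [-3.14, 0.002, 0.915]
ft_force: [-2.5, -6.1, 1.8]
opening: 0.008
grip_force: 3.0
```

>>> {"op": "step_arm", "data": {"plan": [[[0, 0, 0, 0, -1]]]}}

```text
t: 17.33
eef_pos: [426.2, 201.9, 60.5]
tcp_rot: [-3.141, 0.001, 0.915]
ft_force: [-2.3, -1.1, 0.2]
opening: 0.003
grip_force: 1.2
```

Run:
```python
from h import *
s=env.read_camera("scene");cv2.imwrite("pics/n8.png",s);st=env.state();print(st['ft_force'],st['moment'],st['grip_force'],st['eef_pos'],st['tcp_rot'])
```

```text
[-0.33551985  0.06521396 -0.19569573] [-0.09472333  0.19487301  0.07746706] 0.09837693069130182 [426.53109781 202.13658106  60.62947199] [-3.14111779e+00  3.58421457e-04  9.15629437e-01]
```

The force fell from 7.9 N to zero, so the wrench clicked. I'm stopping the push and backing off.

>>> {"op": "step_arm", "data": {"plan": [[[-5, 0, 0, 0, -1], [-12, 0, 0, 0, -1], [-20, 0, 0, 0, -1], [-20, 0, -30, 0, -1], [-20, 0, -65, 0, -1], [-20, 0, -100, 0, -1], [-20, 0, -120, 0, -1], [-20, 0, -120, 0, -1]]]}}

```text
t: 18.05
eef_pos: [415.7, 186.2, 184.5]
tcp_rot: [3.138, -0.006, 0.916]
ft_force: [-0.1, 0.5, 0.7]
opening: 0.006
grip_force: 0.0
```

Run:
```python
from h import *
s=env.read_camera("scene");t=env.read_camera("top");st=env.state();print(st['eef_pos'])
o=(567,121.5,58);yw=0.915+np.pi/2
def W(yw,k):
    hx=np.array(o)+50*np.array([np.cos(yw),np.sin(yw),0])
    return [(box(o,yw,46,46,0,30),(0,255,0)),(box(o,yw,34,34,34,64),(0,255,255)),(box(hx,yw-k,75,24,4,28,cx=105.5),(0,0,255))]
w=W(yw,.2)
cv2.imwrite("pics/g9.png",np.hstack([view(s,"scene",235,130,100,90,4,w),np.vstack([view(s,"scene",235,130,100,90,4)])]))
```

```text
[414.42243271 185.86477091 181.07616192]
```

View pics/g9.png

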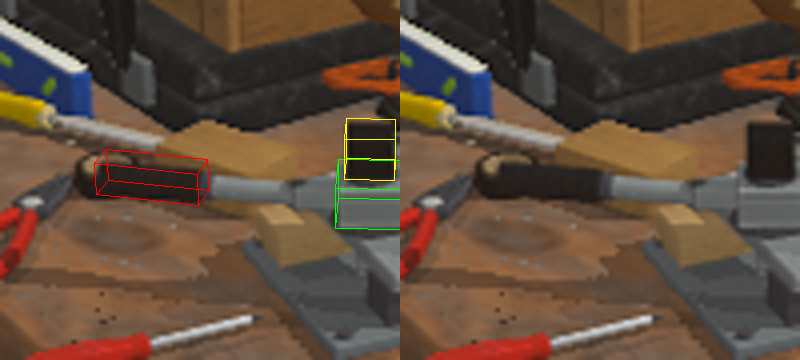

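The handle (sleeve at crop (490–605, 165–200)) follows the kinked overlay. I'll check the kink numerically with the neck and sleeve slopes.

Run:
```python
from h import *
s=env.read_camera("scene").mean(2)
# sleeve dark rows per column
for c in range(258,286,3):
    d=np.where(s[168:184,c]<62)[0]+168;print(c,d.min() if len(d) else None,d.max() if len(d) else None,d.mean().round(1) if len(d) else None)
b=cv2.imread("pics/scene0.png")
for yw0 in(.915,.875):
  for k in(0,.1,.2,.25):
    yw=yw0+np.pi/2;o=np.array([567,121.5,58+16.]);h=o+50*np.array([np.cos(yw),np.sin(yw),0])
    f=lambda r:h+r*np.array([np.cos(yw-k),np.sin(yw-k),0])
    print(yw0,k,proj("scene",[f(68),f(110),f(143)]).round(1).tolist())
```

```text
258 168 179 175.3
261 171 179 175.0
264 171 179 175.0
267 168 179 173.8
270 168 180 174.3
273 169 179 174.4
276 171 180 175.5
279 172 180 176.0
282 172 180 176.0
285 173 181 177.0
0.915 0 [[284.4, 177.2], [269.2, 177.0], [257.4, 176.9]]
0.915 0.1 [[284.7, 176.1], [269.9, 175.3], [258.4, 174.6]]
0.915 0.2 [[285.3, 175.1], [271.0, 173.6], [259.9, 172.5]]
0.915 0.25 [[285.7, 174.6], [271.7, 172.8], [260.8, 171.4]]
0.875 0 [[284.6, 176.5], [269.6, 176.0], [257.8, 175.7]]
0.875 0.1 [[285.0, 175.4], [270.4, 174.3], [259.1, 173.5]]
0.875 0.2 [[285.7, 174.4], [271.7, 172.7], [260.8, 171.3]]
0.875 0.25 [[286.2, 173.9], [272.4, 171.9], [261.8, 170.3]]
```

```bash
python3 -c "
from h import *
to(440,-160,230,52.5)"
```

```text
shift [-258.4  231.3  -49.8] turn -0.0
```

>>> {"op": "step_arm", "data": {"plan": [[[-26, 23, -30, 0, -1], [-52, 46, -50, 0, -1], [-78, 69, -50, 0, -1], [-104, 92, -50, 0, -1], [-130, 115, -50, 0, -1], [-156, 138, -50, 0, -1], [-182, 161, -50, 0, -1], [-208, 184, -50, 0, -1]]]}}

```text
t: 18.87
eef_pos: [433.0, -92.5, 229.3]
tcp_rot: [-3.139, 0.001, 0.916]
ft_force: [0.7, 1.0, 0.5]
opening: 0.005
grip_force: 0.0
```

>>> {"op": "step_arm", "data": {"plan": [[[-26, 23, 0, 0, -1], [-52, 46, 0, 0, -1], [-78, 69, 0, 0, -1], [-78, 69, 0, 0, -1], [-78, 69, 0, 0, -1]]]}}

```text
t: 19.28
eef_pos: [440.3, -195.8, 228.9]
tcp_rot: [-3.138, 0.0, 0.913]
ft_force: [-1.0, 0.0, 0.0]
opening: 0.005
grip_force: 0.0
```

Run:
```python
from h import *
t=env.read_camera("top");cv2.imwrite("pics/t10.png",t);s=env.read_camera("scene");cv2.imwrite("pics/s10.png",s)
g=t.mean(2)
for n,yw,k in(("k0",.915,0),("k.2",.915,.2)):
    a=yw+np.pi/2;h=np.array([567,121.5,74])+50*np.array([np.cos(a),np.sin(a),0])
    f=lambda r:h+r*np.array([np.cos(a-k),np.sin(a-k),0])
    print(n,proj("top",[h,f(68),f(110),f(143)]).round(1).tolist())
print(proj("top",[[567,121.5,122]]).round(1))
print(g[165:245:2,200:290:3].astype(int).tolist().__repr__().replace("], [","\n"))
```

```text
k0 [[259.2, 204.2], [243.8, 224.1], [234.1, 236.6], [226.4, 246.6]]
k.2 [[259.2, 204.2], [240.1, 220.8], [228.1, 231.2], [218.7, 239.4]]
[[269.  185.5]]
[[148, 145, 138, 137, 137, 130, 132, 126, 130, 136, 139, 155, 138, 143, 144, 136, 137, 136, 133, 133, 127, 127, 127, 137, 139, 143, 142, 136, 136, 141
147, 140, 139, 135, 140, 137, 138, 134, 140, 142, 138, 144, 140, 139, 139, 132, 127, 127, 132, 133, 124, 128, 129, 134, 145, 153, 148, 140, 134, 137
141, 141, 144, 144, 138, 137, 135, 137, 141, 142, 141, 132, 141, 138, 128, 126, 138, 154, 141, 135, 128, 128, 130, 138, 148, 152, 148, 142, 137, 141
140, 140, 146, 151, 140, 136, 137, 149, 146, 141, 135, 130, 140, 138, 127, 124, 169, 191, 188, 174, 162, 149, 132, 142, 149, 152, 147, 143, 135, 139
138, 140, 144, 149, 140, 144, 145, 148, 146, 136, 134, 133, 147, 139, 133, 132, 178, 195, 194, 196, 196, 180, 144, 148, 153, 156, 143, 141, 130, 133
139, 139, 145, 149, 145, 143, 148, 145, 145, 139, 135, 134, 140, 135, 131, 130, 184, 194, 192, 196, 196, 172, 141, 143, 152, 185, 156, 149, 146, 141
143, 140, 143, 148, 146, 144, 149, 148, 145, 141, 1
[... 4182 characters left out ...]
113, 85, 42, 38, 36, 71, 138, 116, 108, 107, 110, 113, 126, 125, 122, 123, 135, 128, 203, 146, 134, 135, 133, 129
110, 112, 115, 114, 119, 113, 100, 48, 40, 35, 44, 128, 148, 118, 110, 108, 110, 112, 127, 125, 121, 123, 137, 131, 208, 137, 128, 134, 136, 137
113, 113, 108, 102, 106, 107, 103, 44, 37, 33, 101, 143, 133, 110, 108, 106, 107, 123, 128, 127, 123, 130, 134, 129, 217, 125, 124, 128, 135, 141
125, 116, 107, 105, 112, 119, 130, 74, 31, 72, 142, 133, 112, 108, 113, 113, 121, 121, 128, 124, 127, 132, 130, 120, 216, 121, 133, 129, 135, 138
131, 126, 120, 123, 133, 135, 144, 123, 76, 126, 143, 116, 108, 112, 120, 121, 131, 124, 125, 129, 128, 125, 124, 112, 205, 121, 136, 134, 134, 134]]
```

Run:
```python
from h import *
g=cv2.imread("pics/t10.png").mean(2)
def back(uv,z):return least_squares(lambda p:proj("top",[p[0],p[1],z])[0]-uv,[550,120]).x
ys,xs=np.where(g[218:246,215:248]<62);pts=np.c_[xs+215,ys+218].astype(float)
W=np.array([back(p,76) for p in pts]);c=W.mean(0);d=np.linalg.svd(W-c)[2][0];d*=np.sign(d@[-1,1])
ky,kx=np.where(g[176:196,258:282]<62);K=np.c_[kx+258,ky+176].mean(0);k=back(K,112)
ang=np.degrees(np.arctan2(d[1],d[0]));L=(W-c)@d
print("sleeve",c,ang,"len",L.min(),L.max(),"knob",k)
for ax in(np.array([567,121.5]),k):
    r=c-ax;print("radius",np.hypot(*r),"dir",np.degrees(np.arctan2(r[1],r[0])),"offset",r[0]*d[1]-r[1]*d[0])
```

```text
sleeve [454.05887061 225.69249802] 132.93268937676268 len -35.59284833225543 35.647064556825555 knob [565.17430945 121.11489605]
radius 153.66123568422876 dir 137.30728273197468 offset -11.720802384269078
radius 152.58805845216727 dir 136.7361515388382 offset -10.121805803954857
```

The sleeve line misses the bolt axis by 10–12 mm, against 9.9 mm for a 0.2 rad clockwise kink. The bolt turned by about 0.36 rad, and the arm is clear. Handing in.

```bash
python3 -c "
from cell import env
print(env.job_done())"
```

```text
the job is handed in; nothing more can be done
None
```

The wrench is fully home on the bolt, tightened clockwise about 0.36 rad until it clicked, and left there released with its handle kinked about 0.2 rad; the job is handed in at about 19 s, and I saw no contact with the other tools.

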